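# Set and lock a fridge half-shelf's telescopic leg

### The arm

A 6-joint arm with a two-finger parallel gripper is mounted at the origin on the work surface. World frame = base frame: x ahead of the robot, y to its left, z up, the work surface at z = 0. Lengths are in m, angles in rad, forces in N, time in s.
With the tool pointing down it reaches from about 0.325 to 0.775 m from the base axis. Payload 5.5 kg.
Tool frame: the origin (TCP) lies on the centre line of the jaws, within the pads' length; the fingertips stand 8 mm ahead of it and the grasp point (between the pads) lies 11 mm behind it (tip_extent is the distance from the TCP to the fingertips, in m); z points along the fingers, y is the direction in which the jaws open and shut (so a half turn about z gives the same grasp; the last joint's range is limited). The gripper opens to 88 mm and grips with 3 to 60 N. Pads are 20 mm wide; open, the fingers measure 115 mm over their backs; the gripper's body (75 mm by 178 mm) begins 61 mm behind the grasp point.
Start: joints at [-1.278, 0.091, 1.231, -0, 1.82, -0.057], TCP at [0.206, -0.564, 0.231] pointing down, gripper open.
Joint ranges: [-2.87, 2.87], [-0.86, 2.18], [0.17, 2.46], [-1.51, 4.65], [0.06, 2.69], [-2.65, 2.65]. Speed limits (rad/s): [2.57, 2.57, 3.01, 3.14, 3.14, 3.14].

### API

Orientations are given as a 3x3 rotation matrix whose columns are the frame's x, y, z axes.
In Python, from plant import * gives the robot as it stands.
- The arm moves only by the tool servo_tool, never from a script. Its argument "moves" is a list of rows, each a list of 6 numbers: the shift along the tool's x, y, z in mm, then the turn, a rotation vector about the tool's x, y, z in rad. A call has 1 to 12 rows; each row is the pose to reach, as a shift and turn from the pose commanded when the call began, along the tool's axes at that moment; what a row does not reach only later rows make up. A row lasts 1/12 s, in which the tool goes at most 41.7 mm and 7.16 degrees, less where a joint would pass 70% of its speed; a pose out of reach is approached as far as the arm can. A call with a gripper value outside its range is refused whole. "hand" is the closure in counts, from 0 (fully open) to 255 (shut), set as the call begins (left out, the last holds). The fingers move at their own pace and stop on an object; "force" is the grip in N (left out, the last holds). Time passes only in rows, so rows that repeat a pose let the fingers close. It gives the time, the measured TCP pose, the force and the opening at its end, in the units of the state.
- observe(): the state, without advancing time (a new reading comes with each control period).
- snapshot(name): name is "side" or "top"; returns a dict with "pixels" (420x560x3 uint8, red, green, blue), "fov_y" (degrees; the focal length in pixels is half the picture's height over the tangent of half this angle, whatever the lens; pixels are square), "cx", "cy" (the principal point, pixels), "rvec" (rotation vector, rad) and "tvec" (3), from world to camera coordinates, as OpenCV has them. Camera axes: x right, y down, z forward; pixel columns grow to the right and rows downward; lengths in m; the calibration is good to about 2 mm. A picture is of the moment at which its call begins. There is no depth.
- finish_job(): hands the job in, once; it reports no verdict.
The state is a dict: "clock": time; "joints": joint angles; "joint_velocities": joint speeds; "joint_efforts": joint torques, N m; "eef_pos": TCP position; "tcp_rot": TCP orientation; "force": force on the tool from outside, world axes, zero at the start; "wrist_torque": the same for the moment, N m; "grip_width": opening from 0.0 (shut) to 1.0 (fully open).
Only numpy, scipy, OpenCV 4.12 (cv2) and the standard library are available. Lean on these libraries where they do the work, as an engineer would, in place of code of your own. Each camera call takes 0.05 s, during which the arm holds its last target.

### The job

One telescopic leg of the fridge's glass half-shelf has dropped down into its tube with its orange lock lever open: take hold of the leg by its black rubber sleeve, pull it up until the red ring just shows in full above the white collar, and keep it there. Without letting go, swing the upright lever clockwise (seen from above) until it is fully closed, as on the leg that is already set; turning your hand about the leg lets the side of a finger push it round. Finish still gripping the leg at its mark, and leave everything else on the shelf where it stands.

Things in the scene. Friction and masses are not known exactly. Their poses are not given: they have to be found in the camera images.
- collar_top (a point): Centre of the top face of the white clamp collar (38 mm across, 34 mm tall, top 120 mm above the shelf) of the leg that is to be set. The collar sits on a 26 mm steel tube with a black suction foot stuck fast to the shelf: it stands upright and cannot move. The collar's x axis points where the lever points when it is closed; z is up.
- leg_grip (a point): Middle of the black rubber sleeve on the inner leg, on the leg's axis. The sleeve is a round 24 mm grip, 48 mm long; above it is only a grey support cap, 26 mm across and 6 mm tall, the top end of the leg (30 mm above this point). The leg slides up and down on the collar's axis and also turns freely about it while the lever is open. Unheld and unlocked it drops to its bottom stop, where this point is 30 mm above the collar top; at the mark it is 60 mm above the collar top.
- leg_mark (a point): The length mark on the inner leg, on its axis: the lower edge of a red ring 5 mm tall round the 16 mm steel leg, 60 mm below leg_grip. The leg is at its mark when this point is level with the collar top. At the start it is hidden 30 mm down in the collar.
- leg (a joint): How far the inner leg has been pulled up, m: 0 at the bottom stop (start), 0.030 at the mark, 0.055 at the top stop. The leg weighs about 0.25 kg and needs 2 to 5 N to lift.
- lever (a joint): Angle of the orange cam lever, rad: 0 fully closed (against its stop), grows as it opens, anticlockwise seen from above, to 1.15; it starts open at 0.7 to 1.05. It turns about the leg's vertical axis and stays where it is left, needing about 0.1 N m, and up to about 0.2 N m over the last 0.35 rad, where the cam presses a brake shoe onto the leg.
- lever_paddle (a point): Centre of the upright part of the orange lever, 26.5 mm out from the leg's axis and 45 mm above the collar top. A flat radial blade, 18 to 35 mm out from the axis, 7 mm thick, up to 58 mm above the collar top: beside fingers that grip the raised sleeve, which push it with their sides as the hand turns. Grip with the closing line about square to it, so that no finger comes down on it.
- leg_spin: The whole inner leg that slides in the collar, with sleeve and cap (for the contact rules; its own origin lies on the leg's axis, 60 mm below the collar top, and does not rise with the leg).
- mate_leg: The other leg of the half-shelf, the same but already set at its mark and locked; fixed to the shelf, 210 mm tall. Origin at the centre of its foot. Leave alone.
- crisper_tray: Empty clear plastic crisper tray, 200 x 260 x 85 mm, origin under its centre. Leave alone.
- scraper: Flat stainless bench scraper lying on the shelf, about 88 x 152 x 18 mm. Leave alone.
- lid_bin: White plastic bin with a flip lid, 170 x 190 x 126 mm with a small knob on the lid, fixed; origin under its centre. Leave alone.
- ramekin: White ceramic ramekin, 90 mm across, 46 mm tall. Leave alone.
- jar: Amber glass jar with red cap, 66 mm across, 85 mm tall. Leave alone.
- egg_cup: Blue ceramic egg cup, 52 mm across, 55 mm tall. Leave alone.

How it is judged:
On the way, in this order (a step that is already met when the one before it is completed fails the run):
1. the leg is gripped and pulled up to its mark (within 4 mm) with the lever still open (value of joint leg between 0.026 and 0.034 m and contact force between the fingers and leg_spin above 2 N and value of joint lever above 0.5 rad), for 0.1 s.
2. the lever is fully closed (within 0.08 rad) with the leg still gripped at its mark (value of joint leg between 0.026 and 0.034 m and contact force between the fingers and leg_spin above 2 N and value of joint lever below 0.08 rad), for 0.2 s.
At the end, for the whole second after the job is handed in: The fingers still grip the inner leg (contact force over 2 N); the leg stands still at its mark (red ring's lower edge within 4 mm of the collar top); the lever is closed to within 0.08 rad of its stop; the crisper tray, scraper, ramekin, jar and egg cup are within 20 mm of where they stood (all of step 2 and velocity of joint leg between -0.01 and 0.01 m/s and distance of each of crisper_tray, scraper, ramekin, jar, egg_cup from where it was at the start of the episode below 0.02 m); the arm keeps its last pose, push and grip.
It fails at once if the lever is swung (between 0.45 and 0.10 rad) while the leg is not gripped (value of joint lever between 0.1 and 0.45 rad and contact force between the fingers and leg_spin below 0.5 N).
It fails at once if the crisper tray, scraper, ramekin, jar or egg cup is shoved 20 mm or more from its place (distance of any of crisper_tray, scraper, ramekin, jar, egg_cup from where it was at the start of the episode above 0.02 m).
It also fails if it takes over 38 s, if anything falls off the work surface, if the arm or the gripper's body presses on something with over 40 N, if the wrist force passes 120 N, or if a joint passes its speed limit or range.

## Working session

There is one attempt and no reset: what is moved stays moved. The work goes in short steps, Python scripts to look and compute and a tool call to move; the robot and the scene stay as the last step left them, time stands still between calls to the robot, and variables do not carry over. Pictures are saved under pics/ and viewed, and the job is handed in when it is done.

Besides the shell and the picture viewer there is one more tool, called after "Emit:" by a JSON object that holds its "api" and its "payload", one argument or row to a line. servo_tool: Moves the arm, as the interface text tells. Its arguments: {"type":"object","properties":{"moves":{"type":"array","items":{"type":"array","items":{"type":"number"}}},"hand":{"type":"number"},"force":{"type":"number"}},"required":["moves"]}

```bash
mkdir -p pics; ls
python3 - <<'E'
from plant import *
import cv2
for n in("side","top"):
    s=snapshot(n);cv2.imwrite(f"pics/{n}0.png",s["pixels"][:,:,::-1])
    print(n,s["fov_y"],s["cx"],s["cy"],s["rvec"],s["tvec"])
o=observe();print(o)
E
```

```text
pics
side 57.438409055676715 281.5319537326223 210.03176906548023 [ 0.15042956 -2.83131584  1.24428   ] [0.55667669 0.15869328 1.25768721]
top 47.718737412426 280.67080517264793 213.1591534374062 [ 2.2272105  -1.98249977  0.21310621] [-0.07224913  0.56366473  1.46589885]
{'clock': 0.1, 'joints': array([-1.27768785e+00,  9.17906263e-02,  1.23177135e+00, -1.31204371e-05,
        1.81981938e+00, -5.66706390e-02]), 'joint_velocities': array([-0.00011084, -0.00155091, -0.00262088,  0.00109886,  0.000891  ,
        0.00021524]), 'joint_efforts': array([ 3.64935993e-03, -4.47857738e+01, -4.07570672e+01,  7.01898686e-02,
        2.83443031e-02, -1.26026416e-04]), 'eef_pos': array([ 0.20554923, -0.56341413,  0.2296124 ]), 'tcp_rot': array([[ 9.39449557e-01,  3.42686810e-01, -5.28983821e-04],
       [ 3.42687207e-01, -9.39448007e-01,  1.70874591e-03],
       [ 8.86118891e-05, -1.78655658e-03, -9.99998400e-01]]), 'force': array([-1.81623194,  0.78528156, -0.71176566]), 'wrist_torque': array([-0.01493256, -0.01894932,  0.04499561]), 'grip_width': 1.0025265553898177}
```

View pics/side0.png

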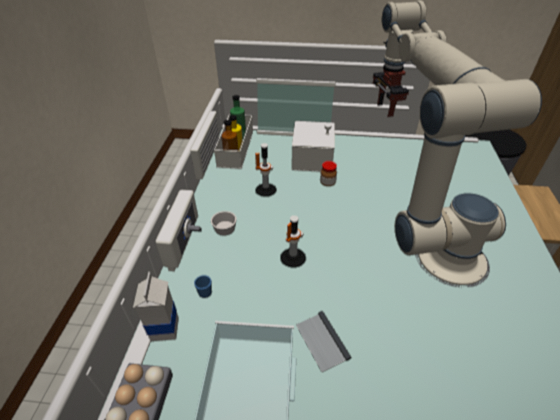

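View pics/top0.png

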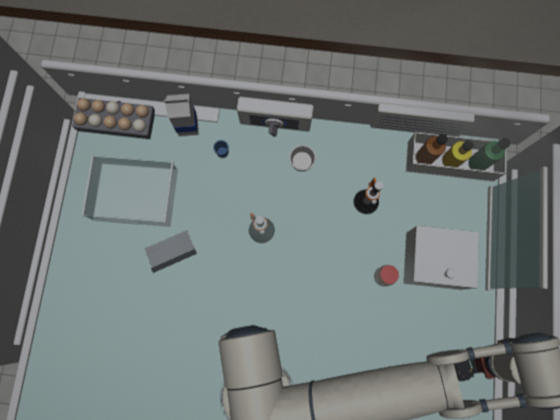

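Two legs are visible: one near side (265,170) / top (372,195), the other near side (293,240) / top (260,225). I'll zoom in on both.

Run:
```python
import cv2,numpy as np
s=cv2.imread("pics/side0.png");t=cv2.imread("pics/top0.png")
z=lambda im,x,y,w,h:cv2.resize(im[y:y+h,x:x+w],(400,300),interpolation=cv2.INTER_CUBIC)
cv2.imwrite("pics/z0.png",np.vstack([np.hstack([z(s,225,138,80,60),z(s,254,208,80,60)]),np.hstack([z(t,335,165,80,60),z(t,220,195,80,60)])]))
```

```text
(no output)
```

View pics/z0.png

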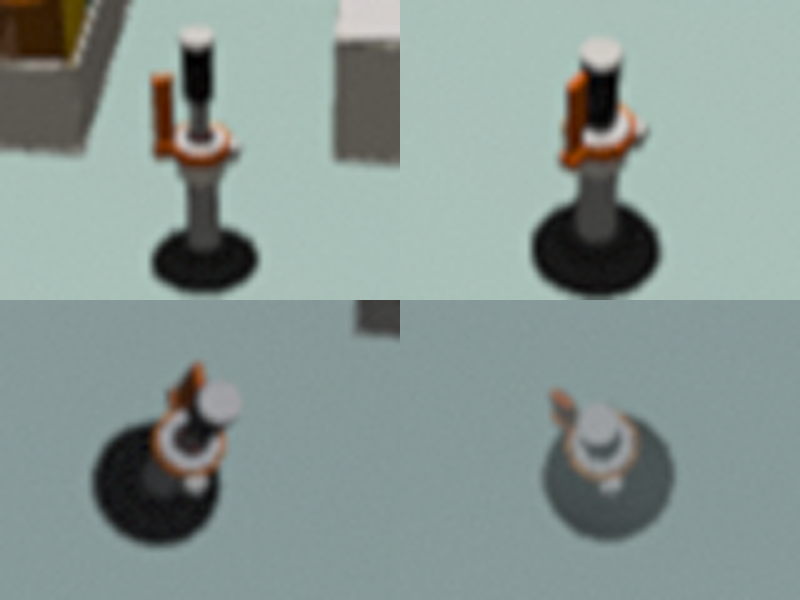

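```bash
cat > h.py <<'E'
import cv2,numpy as np
def cam(s):
    f=210/np.tan(np.radians(s["fov_y"])/2);R=cv2.Rodrigues(np.array(s["rvec"],float))[0];t=np.array(s["tvec"],float)
    return f,s["cx"],s["cy"],R,t
def ray(c,u,v):
    f,cx,cy,R,t=c;d=R.T@np.array([(u-cx)/f,(v-cy)/f,1.]);return -R.T@t,d/np.linalg.norm(d)
def onz(c,u,v,z):
    o,d=ray(c,u,v);return o+d*(z-o[2])/d[2]
def tri(c1,p1,c2,p2):
    o1,d1=ray(c1,*p1);o2,d2=ray(c2,*p2)
    a=np.linalg.lstsq(np.c_[d1,-d2],o2-o1,rcond=None)[0]
    A=o1+a[0]*d1;B=o2+a[1]*d2;return (A+B)/2,np.linalg.norm(A-B)
def proj(c,P):
    f,cx,cy,R,t=c;q=R@np.array(P)+t;return np.array([cx+f*q[0]/q[2],cy+f*q[1]/q[2]])
E
python3 - <<'E'
from plant import *
from h import *
np.set_printoptions(precision=4,suppress=True)
S=snapshot("side");T=snapshot("top");s=cam(S);t=cam(T)
print("campos",-s[3].T@s[4],-t[3].T@t[4])
print("cap",tri(s,(294.3,217.6),t,(260.0,219.0)),onz(s,294.3,217.6,.18),onz(t,260,219,.18))
print("pad",tri(s,(289.2,223.4),t,(251.4,214)),onz(s,289.2,223.4,.178),onz(t,251.4,214,.178))
# foot mask
for n,I,c,box in(("side",S,s,(270,235,320,275)),("top",T,t,(240,205,285,250))):
    im=I["pixels"];x0,y0,x1,y1=box;p=im[y0:y1,x0:x1].astype(int)
    for nm,m in(("dark",p.sum(2)<(150 if n=="side" else 300)),("white",(p.min(2)>135)&(p.max(2)-p.min(2)<14))):
        k,l,st,ce=cv2.connectedComponentsWithStats(m.astype(np.uint8))
        for i in range(1,k):
            if st[i,4]>15: print(n,nm,st[i],ce[i]+[x0,y0])
x,y,_=(.5,-.0,0)
E
```

```text
campos [0.4636 0.8739 0.9686] [ 0.2538 -0.0354  1.5512]
cap (array([0.5169, 0.0497, 0.181 ]), np.float64(0.0021552548577687645)) [0.5159 0.0489 0.18  ] [0.5182 0.0496 0.18  ]
pad (array([0.5292, 0.0766, 0.1817]), np.float64(0.0012116428498469619)) [0.5289 0.073  0.178 ] [0.5306 0.0768 0.178 ]
side dark [ 11  14  24  18 299] [292.5853 258.2575]
top dark [  9  10  26  28 352] [261.4915 231.7926]
top white [15 11 11 13 81] [259.7037 221.284 ]
```

Run:
```python
from h import *
s0=dict(fov_y=57.438409055676715,cx=281.532,cy=210.032,rvec=[0.15042956,-2.83131584,1.24428],tvec=[0.55667669,0.15869328,1.25768721])
t0=dict(fov_y=47.718737412426,cx=280.671,cy=213.159,rvec=[2.2272105,-1.98249977,0.21310621],tvec=[-0.07224913,0.56366473,1.46589885])
s=cam(s0);t=cam(t0)
np.set_printoptions(precision=4,suppress=True)
t_im=cv2.imread("pics/top0.png");s_im=cv2.imread("pics/side0.png")
# orange masks
for n,im,c,z0 in(("side",s_im,s,0),("top",t_im,t,0)):
    hsv=cv2.cvtColor(im,cv2.COLOR_BGR2HSV);m=((hsv[...,0]<18)&(hsv[...,1]>110)&(hsv[...,2]>70)).astype(np.uint8)
    k,l,st,ce=cv2.connectedComponentsWithStats(m,connectivity=8)
    for i in range(1,k):
        if st[i,4]>8: print(n,st[i],ce[i])
print("collar top view",onz(t,260.0,223.4,.12),"foot",onz(t,261.6,229.,.005))
print("collar side",onz(s,295.6,233.8,.12),"foot side",onz(s,293,257.6,.005))
print("mate cap",tri(s,(264.4,145.4),t,(378.6,185.3)))
print("mate pad top",tri(s,(257.2,153.3),t,(374.2,179.4)))
for a in (t_im[205:220,246:262],):
    for r in a: print(' '.join('%3d/%3d/%3d'%tuple(p[::-1]) for p in r))
P=np.array([.517,.05])
for z in(.12,.18): print(z,proj(s,[*P,z]),proj(t,[*P,z]))
for a in(50,55,60,65,70):
    q=P+.0265*np.array([np.cos(np.radians(a)),np.sin(np.radians(a))]);print(a,proj(s,[*q,.178]),proj(t,[*q,.178]))
```

```text
side [222 130  15   9 101] [228.4455 134.5149]
side [256 153  15  19  79] [259.8481 163.8354]
side [322 161  15  10 123] [328.7398 165.5285]
side [321 170  15   8  76] [328.1316 173.7368]
side [ 515  184   45   58 1597] [541.846  209.7539]
side [286 222  15  20  89] [291.1573 233.6966]
top [426 137  20  18 189] [433.8095 146.746 ]
top [373 178   3   5  10] [373.9 180.1]
top [365 192   7   8  14] [367.2857 196.5   ]
top [381 266  17  18 227] [389.1454 274.2247]
top [485 369   7   9  25] [487.64 373.88]
collar top view [0.5162 0.0516 0.12  ] foot [0.5192 0.051  0.005 ]
collar side [0.51   0.0574 0.12  ] foot side [0.5161 0.0554 0.005 ]
mate cap (array([ 0.6525, -0.2846,  0.2086]), np.float64(0.0010553840408120926))
mate pad top (array([ 0.6784, -0.2757,  0.1787]), np.float64(0.0005443416444868357))
136/154/153 135/154/152 134/153/153 135/154/153 134/153/152 135/155/153 134/153/153 135/153/153 135/154/153 135/153/152 134/153/152 134/153/152 135/154/153 134/153/152 136/154/154 136/154/154
135/153/153 135/154/153 134/153/152 135/154/153 135/153/154 135/153/153 135/153/153 135/153/152 134/
[... 2192 characters left out ...]
153/157/160
133/152/152 135/154/154 135/154/154 137/151/150 131/127/116 116/101/ 89  96/ 85/ 78  83/ 81/ 77  87/ 86/ 82 116/118/116 144/148/151 155/159/161 154/157/161 155/159/161 154/157/161 154/159/162
134/152/152 135/154/152 133/153/153 134/153/151 130/136/132 124/114/105 109/ 95/ 85  96/ 86/ 77  96/ 93/ 88 125/127/126 149/154/155 155/159/161 154/158/161 153/157/159 154/158/161 154/158/161
0.12 [293.5389 231.8949] [260.5586 223.1917]
0.18 [293.9183 217.8228] [259.8163 219.3929]
50 [287.5653 222.6336] [253.7417 213.1242]
55 [288.1402 223.0125] [253.1902 213.6731]
60 [288.7608 223.3558] [252.689  214.2668]
65 [289.4222 223.6607] [252.2418 214.9007]
70 [290.1193 223.9248] [251.852  215.5701]
```

Emit:
{"api": "servo_tool", "payload": {
  "moves": [
    [0, 0, -35, 0, 0, 0],
    [0, 0, -70, 0, 0, 0],
    [30, -28, -70, 0, 0, -0.05],
    [60, -56, -70, 0, 0, -0.1],
    [90, -84, -70, 0, 0, -0.15],
    [120, -112, -70, 0, 0, -0.2],
    [150, -140, -70, 0, 0, -0.25],
    [180, -168, -70, 0, 0, -0.3],
    [210, -196, -70, 0, 0, -0.35],
    [240, -224, -70, 0, 0, -0.4],
    [270, -252, -70, 0, 0, -0.45],
    [300, -280, -70, 0, 0, -0.47]
  ],
  "hand": 0,
  "force": 30
}}

```text
clock: 1.2
eef_pos: [0.3918, -0.1959, 0.3007]
tcp_rot: [[0.681, 0.733, 0.0], [0.733, -0.681, -0.0], [0.0, 0.0, -1.0]]
force: [0.8, -0.5, 0.9]
grip_width: 1.004
```

Emit:
{"api": "servo_tool", "payload": {
  "moves": [
    [35, -10, 0, 0, 0, 0],
    [70, -20, 0, 0, 0, 0],
    [105, -30, 0, 0, 0, 0],
    [140, -40, 0, 0, 0, 0],
    [175, -50, 0, 0, 0, 0],
    [210, -60, 0, 0, 0, 0],
    [240, -69, 0, 0, 0, 0],
    [260, -75, 0, 0, 0, 0],
    [265, -76, 0, 0, 0, 0],
    [265, -76, 0, 0, 0, 0]
  ]
}}

```text
clock: 2.03
eef_pos: [0.517, 0.0488, 0.2999]
tcp_rot: [[0.681, 0.733, -0.001], [0.733, -0.681, -0.0], [-0.001, -0.001, -1.0]]
force: [0.2, -0.1, 0.1]
grip_width: 1.0
```

Run:
```python
from plant import *
from h import *
np.set_printoptions(precision=4,suppress=True)
o=observe();print(o["joints"],o["eef_pos"],o["force"])
for n in("side","top"):
    S=snapshot(n);im=S["pixels"][:,:,::-1];c=cam(S);p=proj(c,[.517,.05,.18]).astype(int);print(n,p, proj(c,o["eef_pos"]))
    x,y=max(p[0]-60,0),max(p[1]-60,0);cv2.imwrite(f"pics/{n}1.png",cv2.resize(im[y:y+90,x:x+120],(800,600),interpolation=cv2.INTER_CUBIC))
```

```text
[ 0.0287 -0.0988  1.2967 -0.0001  1.9452  0.7772] [0.517  0.0488 0.2999] [ 0.1642 -0.1159  0.0843]
side [293 217] [294.8079 186.2095]
top [259 219] [258.5542 210.8162]
```

View pics/side1.png

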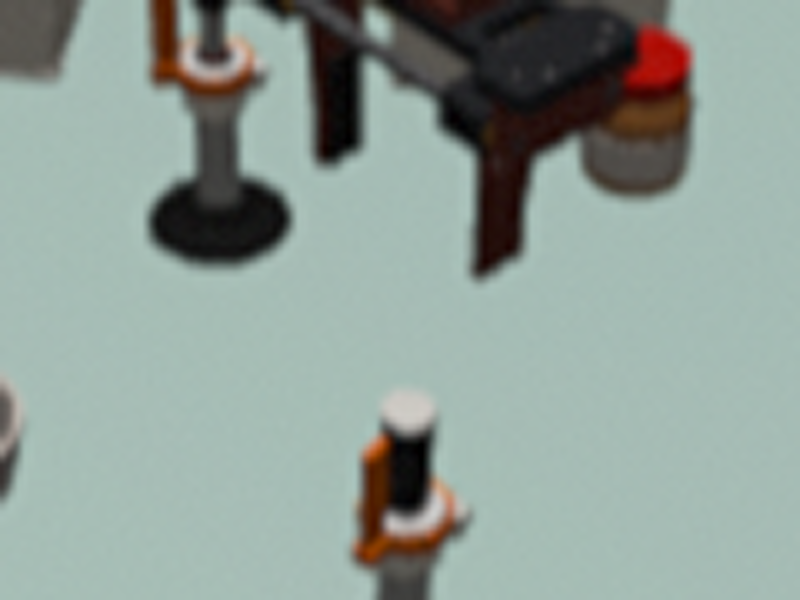

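View pics/top1.png

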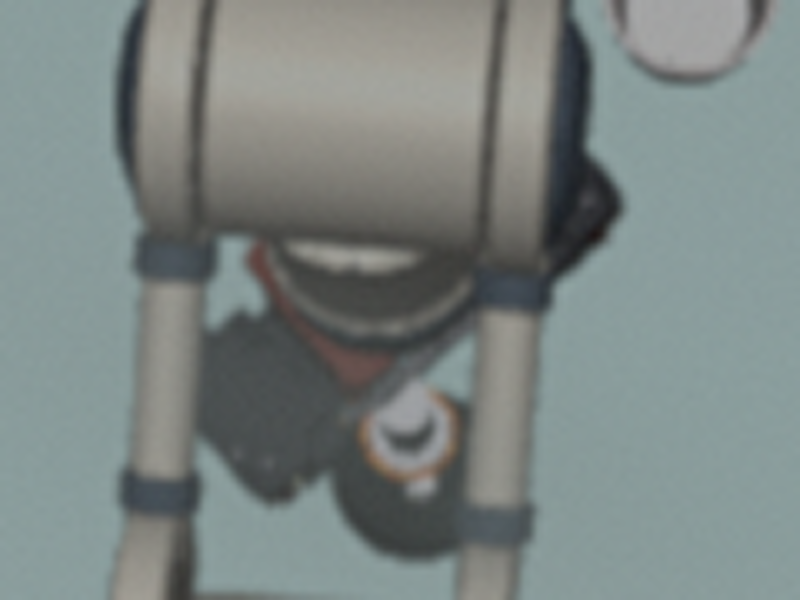

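The top view shows the leg (full-frame ~(261,223)) between the open fingers. In the side view the fingertips at crop (340,160) and (490,272) straddle its axis, with the jaw line about square to the lever. Descending.

Emit:
{"api": "servo_tool", "payload": {
  "moves": [
    [0, 0, 30, 0, 0, 0],
    [0, 0, 60, 0, 0, 0],
    [0, 0, 85, 0, 0, 0],
    [0, 0, 110, 0, 0, 0],
    [0, 0, 130, 0, 0, 0],
    [0, 0, 145, 0, 0, 0],
    [0, 0, 155, 0, 0, 0],
    [0, 0, 160, 0, 0, 0],
    [0, 0, 161, 0, 0, 0],
    [0, 0, 161, 0, 0, 0]
  ]
}}

```text
clock: 2.97
eef_pos: [0.517, 0.0473, 0.1404]
tcp_rot: [[0.683, 0.73, 0.001], [0.73, -0.683, -0.0], [0.001, 0.001, -1.0]]
force: [-1.2, 0.2, 0.0]
grip_width: 1.004
```

Emit:
{"api": "servo_tool", "payload": {
  "moves": [
    [0, 0, 0, 0, 0, 0],
    [0, 0, 0, 0, 0, 0],
    [0, 0, 0, 0, 0, 0],
    [0, 0, 0, 0, 0, 0],
    [0, 0, 0, 0, 0, 0],
    [0, 0, 0, 0, 0, 0]
  ],
  "hand": 255,
  "force": 25
}}

```text
clock: 3.47
eef_pos: [0.5168, 0.0478, 0.1398]
tcp_rot: [[0.682, 0.731, 0.0], [0.731, -0.682, 0.0], [0.0, 0.0, -1.0]]
force: [-0.2, 0.4, -0.4]
grip_width: 0.584
```

```bash
cat > look.py <<'E'
import sys
from plant import *
from h import *
np.set_printoptions(precision=4,suppress=True)
o=observe();print(o["clock"],o["joints"],o["eef_pos"],o["force"],o["wrist_torque"],o["grip_width"])
S=snapshot("side");im=S["pixels"][:,:,::-1]
cv2.imwrite(f"pics/{sys.argv[1]}.png",cv2.resize(im[180:255,244:344],(800,600),interpolation=cv2.INTER_CUBIC))
E
python3 look.py s2
```

```text
3.4667 [ 0.0267 -0.1268  1.6065  0.      1.6617  0.7776] [0.5168 0.0478 0.1398] [-0.2441  0.4033 -0.3968] [-0.0128 -0.0249 -0.0168] 0.5843861681247985
```

View pics/s2.png

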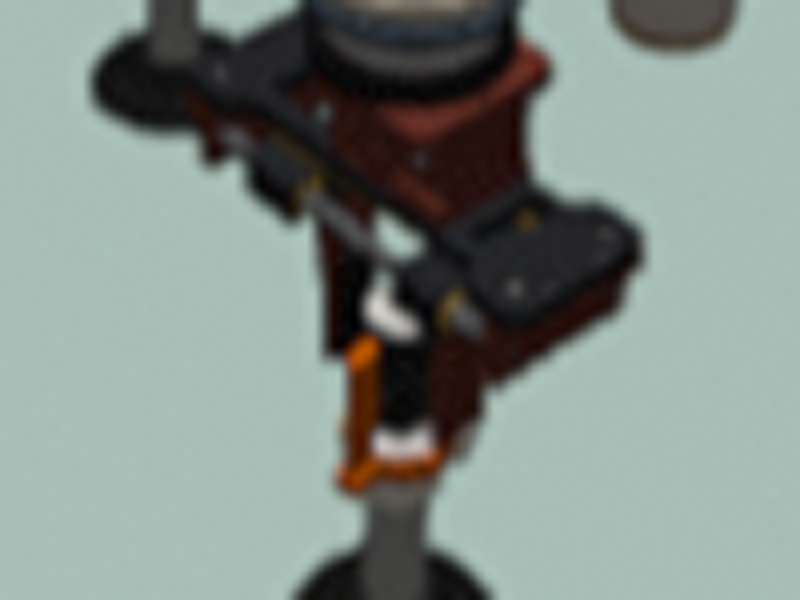

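The fingers come down on either side of the sleeve with the lever (crop (360,400)) clear of them. Still closing, with a small centring correction.

Emit:
{"api": "servo_tool", "payload": {
  "moves": [
    [1, -1, 0, 0, 0, 0],
    [1, -1, 0, 0, 0, 0],
    [1, -1, 0, 0, 0, 0],
    [1, -1, 0, 0, 0, 0],
    [1, -1, 0, 0, 0, 0],
    [1, -1, 0, 0, 0, 0],
    [1, -1, 0, 0, 0, 0],
    [1, -1, 0, 0, 0, 0]
  ]
}}

```text
clock: 4.18
eef_pos: [0.5166, 0.0494, 0.1396]
tcp_rot: [[0.682, 0.731, -0.0], [0.731, -0.682, 0.0], [0.0, -0.0, -1.0]]
force: [-0.8, 1.5, 0.8]
grip_width: 0.281
```

```bash
python3 look.py s3
```

```text
4.1833 [ 0.0294 -0.1267  1.6066  0.0004  1.662   0.7803] [0.5166 0.0494 0.1396] [-0.7968  1.5123  0.7678] [0.2533 0.3743 0.0034] 0.2809563317269986
```

View pics/s3.png

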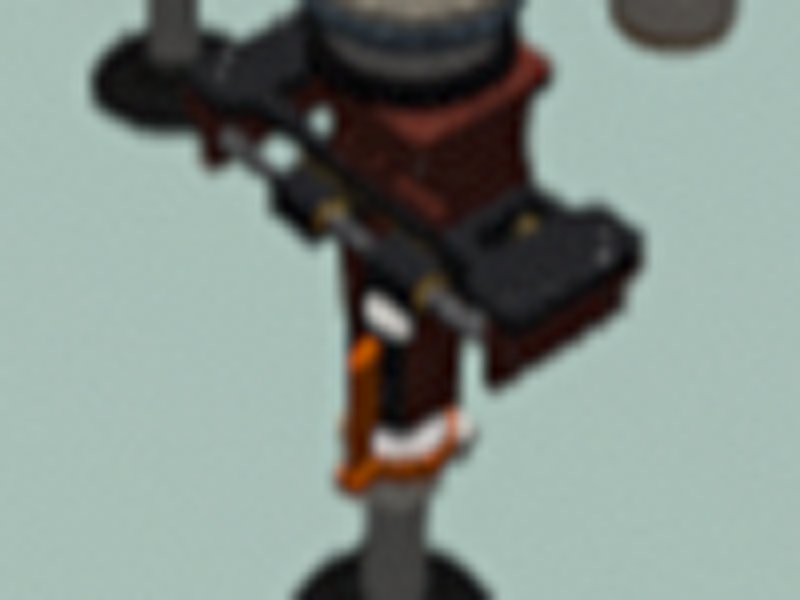

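Emit:
{"api": "servo_tool", "payload": {
  "moves": [
    [0, 0, 0, 0, 0, 0],
    [0, 0, 0, 0, 0, 0],
    [0, 0, -4, 0, 0, 0],
    [0, 0, -8, 0, 0, 0],
    [0, 0, -12, 0, 0, 0],
    [0, 0, -16, 0, 0, 0],
    [0, 0, -20, 0, 0, 0],
    [0, 0, -24, 0, 0, 0],
    [0, 0, -27, 0, 0, 0],
    [0, 0, -29, 0, 0, 0],
    [0, 0, -30, 0, 0, 0],
    [0, 0, -30, 0, 0, 0]
  ],
  "force": 35
}}

```text
clock: 5.23
eef_pos: [0.5168, 0.0492, 0.17]
tcp_rot: [[0.682, 0.731, 0.0], [0.731, -0.682, 0.0], [0.0, 0.0, -1.0]]
force: [-2.6, 2.2, -1.7]
grip_width: 0.287
```

Emit:
{"api": "servo_tool", "payload": {
  "moves": [
    [0, 0, 0, 0, 0, 0],
    [0, 0, 0, 0, 0, 0]
  ]
}}

```text
clock: 5.4
eef_pos: [0.5167, 0.0492, 0.1697]
tcp_rot: [[0.682, 0.731, 0.0], [0.731, -0.682, -0.0], [0.0, 0.0, -1.0]]
force: [-2.1, 2.7, -0.8]
grip_width: 0.28
```

```bash
python3 look.py s4
```

```text
5.4 [ 0.0294 -0.1311  1.5576 -0.      1.7149  0.7803] [0.5167 0.0492 0.1697] [-2.1393  2.6553 -0.7883] [0.3038 0.4481 0.0504] 0.28044272736135784
```

View pics/s4.png

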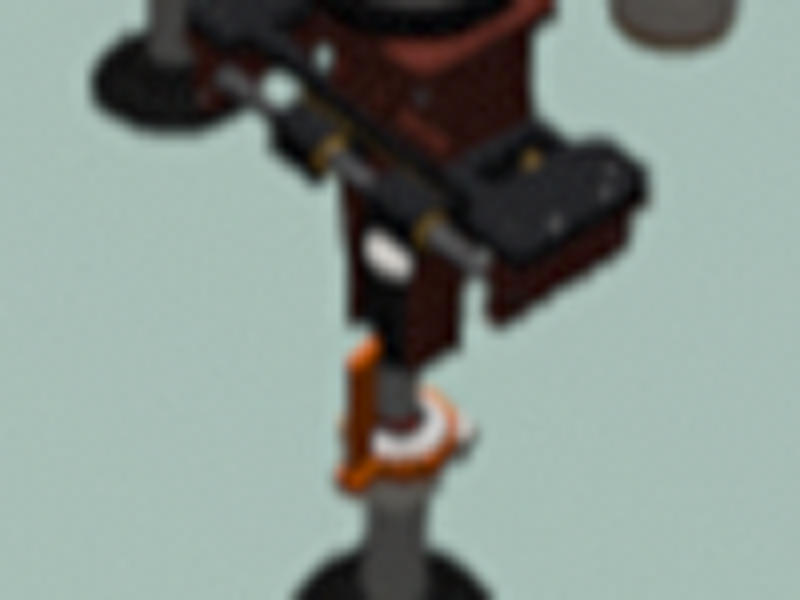

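The leg is up: the cap has risen 7.5 px (about 30 mm), and a red ring shows at the collar's top face at crop (403,425). The lever still stands upright and open at (362,400). Turning clockwise now.

Emit:
{"api": "servo_tool", "payload": {
  "moves": [
    [0, 0, 0, 0, 0, 0.06],
    [0, 0, 0, 0, 0, 0.12],
    [0, 0, 0, 0, 0, 0.18],
    [0, 0, 0, 0, 0, 0.24],
    [0, 0, 0, 0, 0, 0.3],
    [0, 0, 0, 0, 0, 0.36],
    [0, 0, 0, 0, 0, 0.42],
    [0, 0, 0, 0, 0, 0.48],
    [0, 0, 0, 0, 0, 0.54],
    [0, 0, 0, 0, 0, 0.6],
    [0, 0, 0, 0, 0, 0.66],
    [0, 0, 0, 0, 0, 0.7]
  ]
}}

```text
clock: 6.45
eef_pos: [0.5157, 0.0502, 0.1694]
tcp_rot: [[0.993, 0.118, -0.003], [0.118, -0.993, 0.002], [-0.002, -0.002, -1.0]]
force: [-7.4, 4.7, -0.1]
grip_width: 0.278
```

```bash
python3 look.py s5
```

```text
6.45 [ 0.03   -0.1313  1.5582  0.002   1.7172  1.4832] [0.5157 0.0502 0.1694] [-7.4042  4.6525 -0.105 ] [0.9963 1.0986 0.1343] 0.27836256040578167
```

View pics/s5.png

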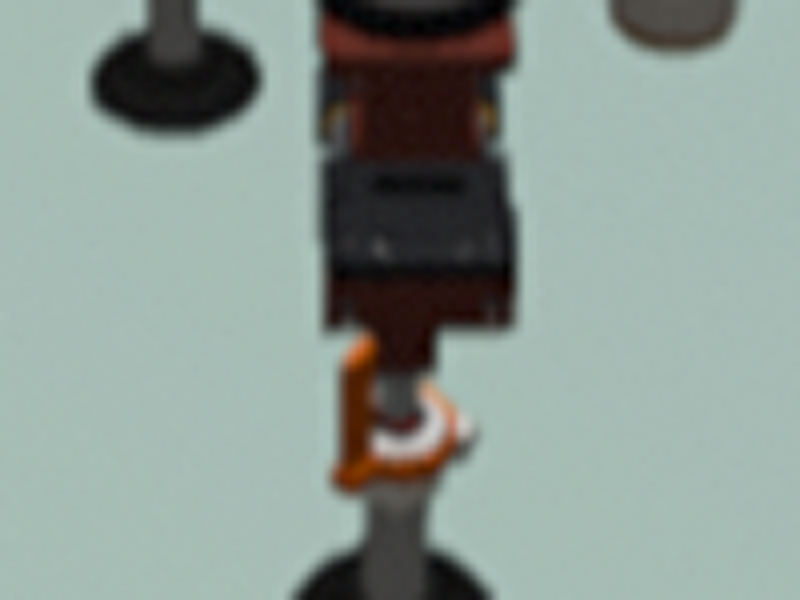

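Contact is made: the lever base at crop (350,475) has shifted slightly and torque is 0.13 N m. The ring at (403,425) is unchanged. Continuing.

Emit:
{"api": "servo_tool", "payload": {
  "moves": [
    [0, 0, 0, 0, 0, 0.05],
    [0, 0, 0, 0, 0, 0.1],
    [0, 0, 0, 0, 0, 0.15],
    [0, 0, 0, 0, 0, 0.2],
    [0, 0, 0, 0, 0, 0.25],
    [0, 0, 0, 0, 0, 0.3],
    [0, 0, 0, 0, 0, 0.35],
    [0, 0, 0, 0, 0, 0.4]
  ]
}}

```text
clock: 7.17
eef_pos: [0.5157, 0.0508, 0.1694]
tcp_rot: [[0.961, -0.277, -0.002], [-0.277, -0.961, 0.003], [-0.003, -0.002, -1.0]]
force: [-6.8, 8.2, -0.7]
grip_width: 0.282
```

```bash
python3 look.py s6
```

```text
7.1667 [ 0.0305 -0.1313  1.5582  0.0031  1.717   1.8826] [0.5157 0.0508 0.1694] [-6.7916  8.1504 -0.7416] [1.3664 1.1099 0.1711] 0.28182062663353846
```

View pics/s6.png

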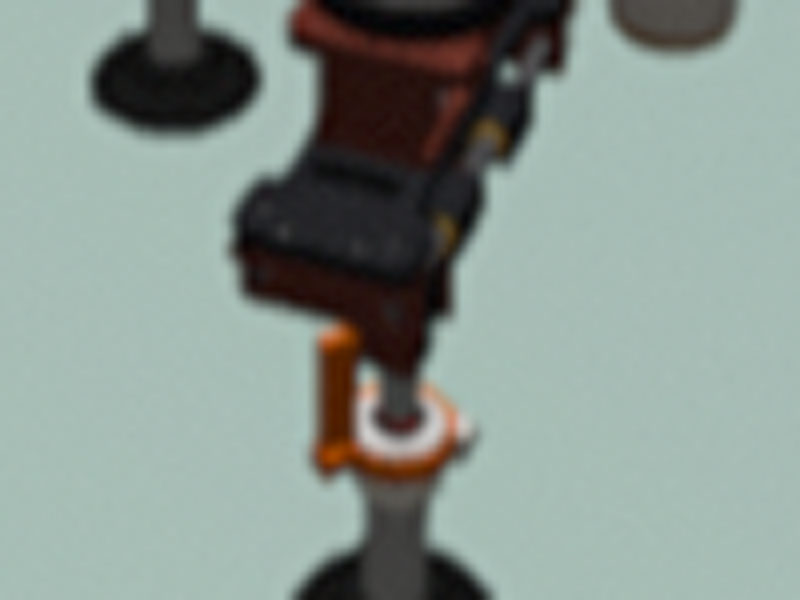

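Emit:
{"api": "servo_tool", "payload": {
  "moves": [
    [0, 0, 0, 0, 0, 0.05],
    [0, 0, 0, 0, 0, 0.1],
    [0, 0, 0, 0, 0, 0.15],
    [0, 0, 0, 0, 0, 0.2],
    [0, 0, 0, 0, 0, 0.25],
    [0, 0, 0, 0, 0, 0.25]
  ]
}}

```text
clock: 7.72
eef_pos: [0.5158, 0.0513, 0.1694]
tcp_rot: [[0.863, -0.506, -0.002], [-0.506, -0.863, 0.004], [-0.004, -0.002, -1.0]]
force: [-5.8, 8.7, -1.2]
grip_width: 0.279
```

```bash
python3 look.py s7
```

```text
7.7167 [ 0.0309 -0.1312  1.5582  0.004   1.7166  2.1326] [0.5158 0.0513 0.1694] [-5.8179  8.73   -1.2093] [1.5996 1.0057 0.2004] 0.27940370849379986
```

View pics/s7.png

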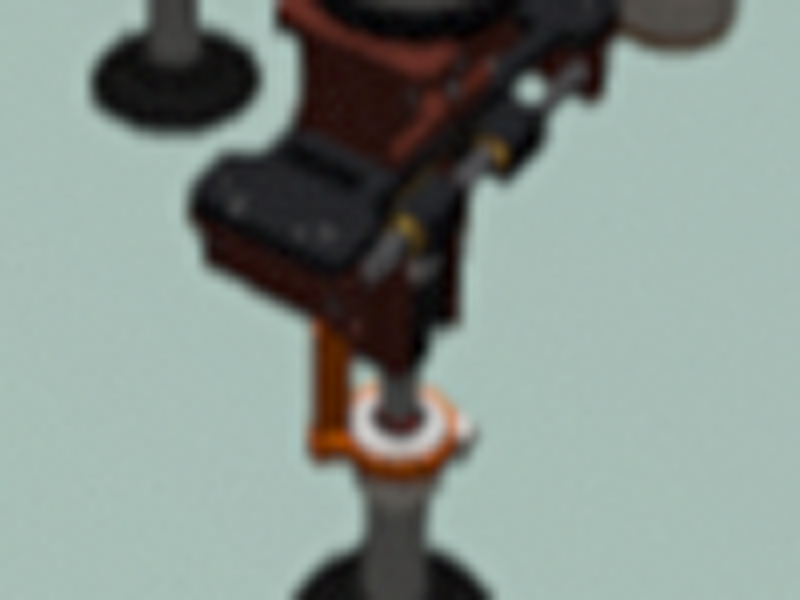

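Emit:
{"api": "servo_tool", "payload": {
  "moves": [
    [0, 0, 0, 0, 0, 0.04],
    [0, 0, 0, 0, 0, 0.08],
    [0, 0, 0, 0, 0, 0.08]
  ]
}}

```text
clock: 8.02
eef_pos: [0.5153, 0.0523, 0.1694]
tcp_rot: [[0.82, -0.572, -0.003], [-0.572, -0.82, 0.006], [-0.006, -0.003, -1.0]]
force: [-7.7, 12.3, 0.1]
grip_width: 0.278
```

```bash
python3 look.py s8
```

```text
8.0167 [ 0.0316 -0.1313  1.5583  0.0059  1.7178  2.2118] [0.5153 0.0523 0.1694] [-7.6534 12.2747  0.1181] [2.1667 1.4117 0.3613] 0.2784769587962073
```

View pics/s8.png

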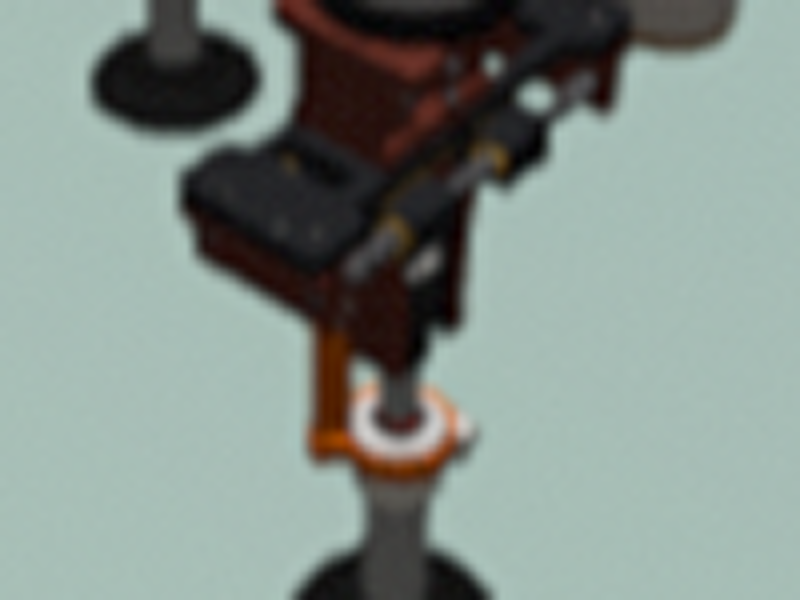

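Torque has jumped from 0.20 to 0.36 N m while the lever base stays at crop (325,445). That offset from the collar matches the closed mate leg, so the lever looks to be on its stop. I'll press slightly more to confirm it no longer moves.

Emit:
{"api": "servo_tool", "payload": {
  "moves": [
    [0, 0, 0, 0, 0, 0.02],
    [0, 0, 0, 0, 0, 0.03],
    [0, 0, 0, 0, 0, 0.03],
    [0, 0, 0, 0, 0, 0.03]
  ]
}}

```text
clock: 8.4
eef_pos: [0.5152, 0.0527, 0.1694]
tcp_rot: [[0.804, -0.594, -0.004], [-0.594, -0.804, 0.006], [-0.007, -0.003, -1.0]]
force: [-8.5, 12.6, -0.0]
grip_width: 0.281
```

```bash
python3 look.py s9
python3 - <<'E'
from h import *
for n in("s4","s5","s6","s7","s8","s9"):
    im=cv2.imread(f"pics/{n}.png");h=cv2.cvtColor(im,cv2.COLOR_BGR2HSV)
    m=((h[...,0]<18)&(h[...,1]>150)&(h[...,2]>70));m[:395]=0;m[:,352:]=0  # lower lever arm
    ys,xs=np.nonzero(m);print(n,xs.mean().round(2),ys.mean().round(2),xs.min(),ys.max(),len(xs))
    r=((h[...,0]<8)|(h[...,0]>172))&(h[...,1]>110)&(h[...,2]>35);r[:400]=0;r[440:]=0;r[:,:375]=0;r[:,425:]=0
    ys,xs=np.nonzero(r);print("  red",len(xs),ys.min() if len(ys) else None,ys.max() if len(ys) else None)
E
```

```text
8.4 [ 0.032  -0.1314  1.5584  0.0065  1.7181  2.2397] [0.5152 0.0527 0.1694] [-8.4546 12.5742 -0.0097] [2.355  1.5384 0.3779] 0.28137957882230374
s4 348.08 463.85 341 490 311
  red 138 417 427
s5 347.19 448.17 338 488 708
  red 191 409 428
s6 335.98 433.0 317 469 2059
  red 155 417 428
s7 331.57 427.06 312 457 1915
  red 158 417 428
s8 331.59 427.03 312 457 1911
  red 169 416 428
s9 331.61 426.93 312 457 1907
  red 156 417 428
```

View pics/s9.png

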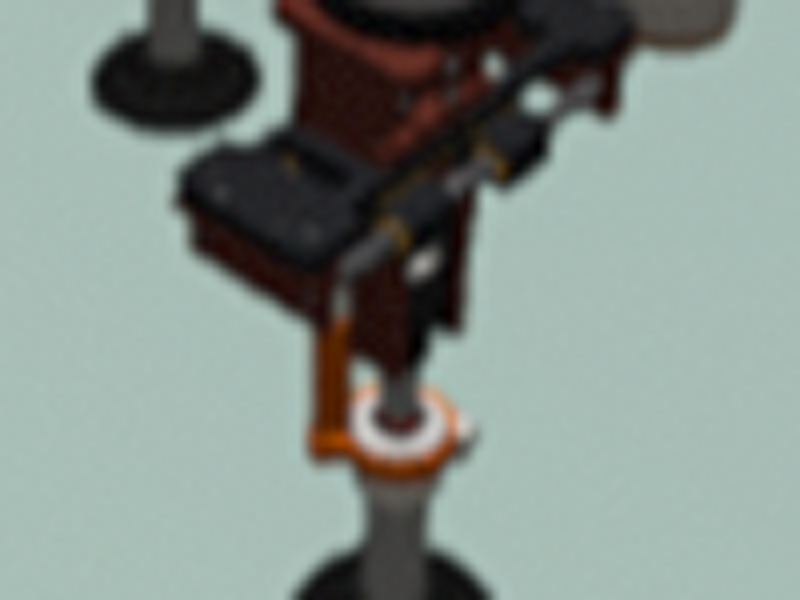

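The lever hasn't moved over the last 0.11 rad of hand turn, so it's on its stop. One last check on leg height, using the cap rise.

Run:
```python
from plant import *
from h import *
c=cam(snapshot("side"))
for n,b in(("s3",(355,280,420,350)),("s4",(355,215,420,290)),("s9",(400,235,450,290))):
    im=cv2.imread(f"pics/{n}.png");x0,y0,x1,y1=b;p=im[y0:y1,x0:x1].astype(int)
    m=(p.min(2)>110)&(p.max(2)-p.min(2)<30);ys,xs=np.nonzero(m);print(n,len(xs),xs.mean()+x0,ys.mean()+y0,ys.min()+y0,ys.max()+y0)
a=proj(c,[.517,.05,.18]);
for z in(.205,.21,.215): print(z,8*(proj(c,[.517,.05,z])-a))
o=observe();print(o["force"],o["eef_pos"],np.abs(o["joint_velocities"]).max(),o["clock"])
T=snapshot("top");cv2.imwrite("pics/top9.png",T["pixels"][:,:,::-1])
```

```text
s3 1082 386.06654343807764 316.99537892791125 296 336
s4 1188 387.06481481481484 255.73737373737373 235 275
s9 248 421.80645161290323 264.133064516129 256 273
0.205 [  1.32963496 -49.3056117 ]
0.21 [  1.6003755  -59.34523052]
0.215 [  1.87275455 -69.44560846]
[-7.53727172 12.86439772 -0.31556402] [0.5152053  0.05266626 0.16940023] 0.0020033197441506135 8.5
```

View pics/top9.png

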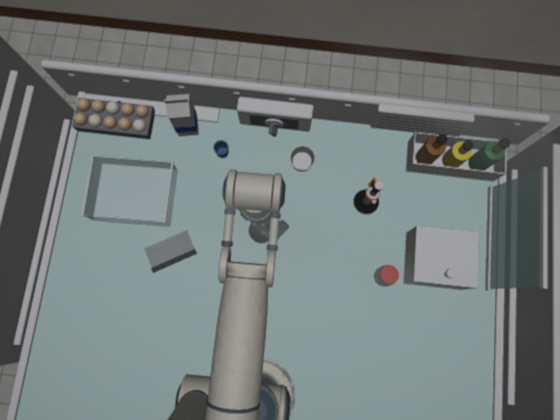

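The cap rise of 61.3 crop px comes to about 31 mm, agreeing with the TCP rise of 29.8 mm. In the top view the tray, scraper, ramekin, jar and egg cup stand where they were. Handing in.

```bash
python3 -c "
from plant import *
print(finish_job())"
```

```text
the job is handed in; nothing more can be done
None
```

The job is handed in at about 8.5 s on the robot's clock. The leg is still gripped at its mark and the lever is closed. `finish_job()` returned no verdict.

I gripped the dropped leg by its sleeve (35 N, opening about 24.7 mm). I pulled it up 30 mm, then turned the hand clockwise about the leg so that a finger swung the lever onto its stop.

Last checks:
- **Leg height:** the TCP rose 29.8 mm and the cap's rise in the side picture came to about 31 mm, both inside the 4 mm tolerance. The red ring stayed in the same place in the pictures through the whole lever swing.
- **Lever:** it did not move over the last 0.11 rad of hand turn, while the torque rose from 0.20 to 0.38 N m. Its offset from the collar matches the closed leg by eye; I did not measure its closed angle directly.
- **Other objects:** the tray, scraper, ramekin, jar and egg cup look unmoved by eye in the final top view; I did not measure their positions.
- **Side force:** about 15 N stays on the hand from pressing the lever against its stop, and the TCP sits about 3 mm off the leg's estimated axis. The arm was still when I handed in.

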